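# Set the slide stop to the red mark and index the tub carriage into its detent

## Task

Turn the black bar knob until the black pointer of the brass notch block lines up with the red mark on the scale, and leave the pointer there. Then take the tub carriage by its upright black post and slide it along the rail towards the block until its spring ball clicks into the notch, without running on past the notch. Finish still gripping the post, holding the carriage still in the notch; leave the other things on the table where they are.

Things in the scene. Friction and masses are not known exactly. Their poses are not given: they have to be found in the camera images.
- slide_base: dark steel base plate of an indexing slide, fixed to the table, 180 x 465 x 12 mm; origin on the table top below the middle line of the rail. y runs along the rail from the carriage towards the knob, z is up, -x is the side of the scale. The steel rail (30 mm wide) lies along y at x = 0. The base lies turned on the table: read its yaw
- knob (a joint): turn of the knob in rad, counter-clockwise from above positive, range -3.2 to 1.5; stays where left (friction about 0.25 Nm). Rack and pinion: the notch block with its pointer moves 20 mm along the base's -y (towards the carriage) per rad counter-clockwise. Starts at -2.0 to -1.25, the pointer 15 to 50 mm on the +y side of the mark: turn counter-clockwise 0.75 to 2.5 rad, by several grasps if need be
- knob_grip (a point): on the knob's axis at the height to grip, 66 mm above the table. The grip is a black upright bar 42 mm long, 12 mm thick, its top 77 mm above the table; the round skirt under it (44 mm across) has its top at 44 mm. The point turns with the knob: x along the bar, y across its thickness (bar along the base's x at joint value 0)
- pointer_tip (a point): tip of the thin black pointer blade of the brass notch block, 32 mm above the table; it points to the base's -x and moves along the base's y in front of the scale. The middle of the notch is in line with it (same y)
- mark (a point): tip of the small red rider on the scale (6 mm wide, tapering to 3 mm), 32 mm above the table; its axes are parallel to the base's. Pointer set right: the two points at the same place along y
- carriage (a joint): position of the carriage along the rail in m, equal to the y of its post in the base's frame, growing towards the notch block and knob; range -0.10 to 0.092, starts at -0.09 to -0.05; slides with about 1.5 N of friction
- post_grip (a point): point on the post's axis where to grip it, 90 mm above the table; free all round: the pink tub (96 mm across, rim 91 mm above the table) on the same carriage has its middle 95 mm from the post towards the base's -y. Axes as the base's
- ball (a point): middle of the spring ball (10 mm) in the front edge of the carriage, at the same y as the post, 51 mm from it towards the base's -x; axes parallel to the base's
- notch (a point): middle of the notch between two rounded bumps on the brass block, 30 mm above the table; axes as the base's. The bumps stand 8 mm to either side along y. Going along +y the ball meets the near bump about 16 mm before the notch; its crest, 8 mm before, takes a push of 4 to 6 N; then the ball drops in and pulls the carriage to the middle; going on takes the same push again
- tub_01: open pink tub, 96 mm across and 55 mm high, origin under its middle; bystander
- steel_cup: steel cup, 72 mm across and 82 mm high, origin under its middle; bystander
- dye_bottle: small amber bottle with black cap, 42 mm across and 85 mm high, origin under its middle; bystander
- grip_post: the carriage's upright black grip post, 18 mm in diameter, from 36 to 110 mm above the table; origin at its foot on the carriage plate

How it is judged:
On the way, in this order (a step that is already met when the one before it is completed fails the run):
1. the pointer stands at the red mark, the carriage not yet in the notch (y of pointer_tip in the frame of mark between -0.003 and 0.003 m and y of ball in the frame of notch below -0.02 m), for 0.3 s.
2. the carriage sits in the notch, the post gripped (y of ball in the frame of notch between -0.003 and 0.003 m and contact force between the fingers and grip_post above 2 N), for 0.3 s.
At the end, for the whole second after the job is handed in: Pointer within 3 mm of the red mark along the rail, the carriage's ball within 3 mm of the middle of the notch along the rail, carriage still (under 10 mm/s), the fingers gripping the post (more than 2 N, grasp point within 35 mm of the grip point) (all of step 2 and y of pointer_tip in the frame of mark between -0.003 and 0.003 m and velocity of joint carriage between -0.01 and 0.01 m/s and distance between the grasp point and post_grip below 0.035 m); the arm keeps its last pose, push and grip.
It fails at once if the carriage ran past the notch by more than 10 mm (y of ball in the frame of notch above 0.01 m).
It fails at once if a bystander was moved by more than 20 mm (distance of any of tub_01, steel_cup, dye_bottle from where it was at the start of the episode above 0.02 m).
It also fails if it takes over 64 s, if anything falls off the work surface, if the arm or the gripper's body presses on something with over 40 N, if the wrist force passes 120 N, or if a joint passes its speed limit or range.

## Robot

A 7-joint arm with a two-finger parallel gripper is mounted at the origin on a cart in front of the work surface, level with it; the furniture and walls round the work are solid. World frame = base frame: x ahead of the robot, y to its left, z up, the work surface at z = 0. Lengths are in m, angles in rad, forces in N, time in s.
With the tool pointing down it reaches from about 0.4 to 0.9 m from the base axis. Payload 5.5 kg.
Tool frame: the origin (TCP) lies at the very end of the fingers, on their centre line; the grasp point (between the pads) lies behind it (r.tcp_to_grasp is the x of the grasp point in the tool frame, in m); x points along the fingers, z is the direction in which the jaws open and shut, and the axes are right-handed (so a half turn about x gives the same grasp; the last joint's range is limited). The gripper opens to 92 mm and grips with 3 to 60 N. Pads are 19 mm wide; open, the fingers measure 130 mm over their backs; the gripper's body (75 mm by 190 mm) begins 47 mm behind the grasp point.
Start: joints at [1.423, 0.501, -0.427, 1.55, 0.221, 1.138, -0.21], TCP at [0.26, -0.596, 0.227] pointing down, gripper open.
Joint ranges: [-2.88, 2.88], [-0.31, 2.03], [-1.54, 1.56], [0.2, 2.42], [-1.41, 4.55], [0.19, 2.02], [-2.57, 2.57]. Speed limits (rad/s): [2.57, 2.57, 3.14, 3.14, 3.14, 3.14, 3.14].

## Interface

Orientations are given as a rotation vector (axis times angle).
In Python, from rig import r gives the robot as it stands. The module is installed in compiled form; this text tells all that it offers.
- The arm moves only by the shell command python3 -m inch 'ROWS' [FORCE]. ROWS is JSON, a list of rows, each an object of numbers: "x", "y", "z": the shift along the tool's x, y, z in mm; "twist": the turn about the tool's x in degrees; "jaw": the closure, from -1 (fully open) to 1 (shut). In form: [{"x": .., "y": .., "z": .., "twist": .., "jaw": ..}, ...]. A call has 1 to 5 rows; each row is the pose to reach, as a shift and turn from the pose commanded when the call began, along the tool's axes at that moment; what a row does not reach only later rows make up. A row lasts 1/12 s, in which the tool goes at most 41.7 mm and 7.16 degrees, less where a joint would pass 70% of its speed; a pose out of reach is approached as far as the arm can. A call with a gripper value outside its range is refused whole. The fingers move at their own pace and stop on an object; FORCE is the grip in N (left out, the last holds). Time passes only in rows, so rows that repeat a pose let the fingers close. It gives the time, the measured TCP pose, the force and the opening at its end, in the units of the state.
- r.read_state(): the state, without advancing time (a new reading comes with each control period).
- r.get_image(name): name is "side" or "top" or "wrist"; returns the picture (480x640x3 uint8, red, green, blue); there is no depth.
- r.camera_model(name): a dict with "K" (3x3 intrinsics, pixels), "dist_coeffs" ([k1, k2, p1, p2, k3] as OpenCV has them; the pictures are not rectified), "R" (3x3) and "t" (3): a world point X has camera coordinates R X + t; the wrist camera has in their place "tool_from_camera" (4x4, takes a point from camera to tool coordinates, whose origin is the TCP and whose axes are the tool frame's). Camera axes: x right, y down, z forward; pixel columns grow to the right and rows downward; lengths in m; the calibration is good to about 2 mm. A picture is of the moment at which its call begins: read the wrist's pose just before it. camera_model takes no time and is no camera call.
- r.finish_job(): hands the job in, once; it reports no verdict.
The state is a dict: "t": time; "q": joint angles; "joint_velocities": joint speeds; "effort": joint torques, N m; "position": TCP position; "tool_rot": TCP orientation; "wrist_force": force on the tool from outside, world axes, zero at the start; "moment": the same for the moment, N m; "gripper_width": finger opening in m.
Only numpy, scipy, OpenCV 4.12 (cv2) and the standard library are available. Lean on these libraries where they do the work, as an engineer would, in place of code of your own. Each camera call takes 0.05 s, during which the arm holds its last target. There are 200 camera calls.

## Working session

There is one attempt and no reset: what is moved stays moved. The work goes in short steps, Python scripts to look and compute and a shell command to move; the robot and the scene stay as the last step left them, time stands still between calls to the robot, and variables do not carry over. Pictures are saved under pics/ and viewed, about 8 in all and at most 12, crops included, and the job is handed in when it is done.

```bash
mkdir -p pics; python3 - <<'E'
from rig import r
import cv2, numpy as np
s=r.read_state(); print({k:np.round(v,3).tolist() for k,v in s.items()}, r.tcp_to_grasp)
for n in("side","top"):
    im=r.get_image(n); cv2.imwrite(f"pics/{n}0.png",im[:,:,::-1]); m=r.camera_model(n)
    R=np.array(m["R"]);print(n,np.round(-R.T@m["t"],3), np.round(R,2).tolist(), np.round(m["K"],1).tolist(), m["dist_coeffs"])
E
```

```text
{'t': 0.0, 'q': [1.423, 0.502, -0.427, 1.551, 0.221, 1.138, -0.21], 'joint_velocities': [0.001, -0.001, -0.001, -0.0, 0.001, -0.001, 0.002], 'effort': [-0.0, -56.66, -5.816, -27.912, -0.068, 0.031, 0.0], 'position': [0.259, -0.595, 0.226], 'tool_rot': [0.903, 1.378, -0.901], 'wrist_force': [0.487, 0.324, 0.025], 'moment': [-0.021, -0.036, 0.016], 'gripper_width': 0.092} -0.0188
side [0.266 1.276 1.087] [[-0.97, -0.22, -0.0], [-0.14, 0.61, -0.78], [0.18, -0.76, -0.62]] [[608.4, 0.0, 329.9], [0.0, 608.4, 233.1], [0.0, 0.0, 1.0]] [-0.02238484  0.          0.          0.          0.        ]
top [0.295 0.043 1.163] [[0.08, -1.0, -0.0], [-0.97, -0.07, -0.21], [0.21, 0.02, -0.98]] [[516.0, 0.0, 323.4], [0.0, 516.0, 242.1], [0.0, 0.0, 1.0]] [-0.10012324  0.          0.          0.          0.        ]
```

View pics/top0.png

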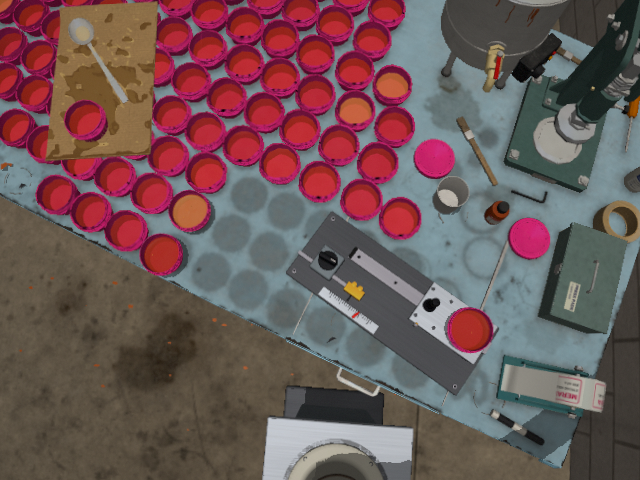

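View pics/side0.png

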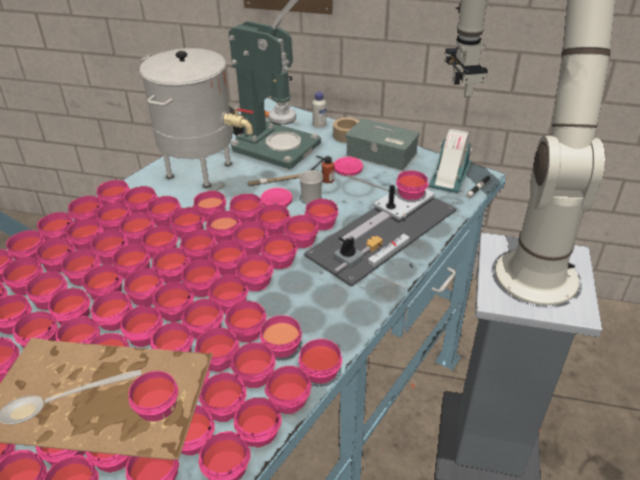

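The top view shows the knob near (327,260), the brass block near (355,290), the red mark near (355,316), the post near (431,304) and the carriage tub at (470,329). I'll enlarge that area and compute coordinates.

```bash
cat > h.py <<'E'
from rig import r
import cv2, numpy as np
from scipy.spatial.transform import Rotation as Ro
def cam(n, st=None):
    m=r.camera_model(n); K=np.array(m["K"]); d=np.array(m["dist_coeffs"])
    if n=="wrist":
        T=np.eye(4); T[:3,:3]=Ro.from_rotvec(st["tool_rot"]).as_matrix(); T[:3,3]=st["position"]
        W=T@np.array(m["tool_from_camera"]); R=W[:3,:3].T; t=-R@W[:3,3]
    else: R=np.array(m["R"]); t=np.array(m["t"])
    return K,d,R,t
def ray(c,uv,z):
    K,d,R,t=c
    p=cv2.undistortPoints(np.array([[uv]],float),K,d)[0,0]
    v=R.T@np.array([p[0],p[1],1]); o=-R.T@t
    return o+v*(z-o[2])/v[2]
def proj(c,X):
    K,d,R,t=c
    return cv2.projectPoints(np.array([X],float),cv2.Rodrigues(R)[0],t,K,d)[0][0,0]
def wrist(name):
    st=r.read_state(); im=r.get_image("wrist"); cv2.imwrite(f"pics/{name}.png",im[:,:,::-1])
    return st,im,cam("wrist",st)
E
python3 - <<'E'
from h import *
im=cv2.imread("pics/top0.png"); c=im[205:400,280:505]
cv2.imwrite("pics/crop0.png",cv2.resize(c,None,fx=3.5,fy=3.0,interpolation=cv2.INTER_CUBIC))
C=cam("top")
for n,uv,z in [("knobtop",(327,259),.077),("post",(430,303),.110),("mark",(356,316),.032),("block",(355,290),.035),
 ("c1",(333,212),.012),("c2",(287,271),.012),("c3",(458,394),.012),("tub",(469,328),.091),("holeA",(294,271),.012),("holeB",(455,387),.012)]:
    print(n,np.round(ray(C,uv,z),4))
E
```

```text
knobtop [0.491  0.0532 0.077 ]
post [ 0.4098 -0.1643  0.11  ]
mark [ 0.378 -0.019  0.032]
block [ 0.4343 -0.0129  0.035 ]
c1 [0.6138 0.0484 0.012 ]
c2 [0.4683 0.1418 0.012 ]
c3 [ 0.2263 -0.2534  0.012 ]
tub [ 0.3659 -0.2515  0.091 ]
holeA [0.4695 0.126  0.012 ]
holeB [ 0.2408 -0.2463  0.012 ]
```

View pics/crop0.png

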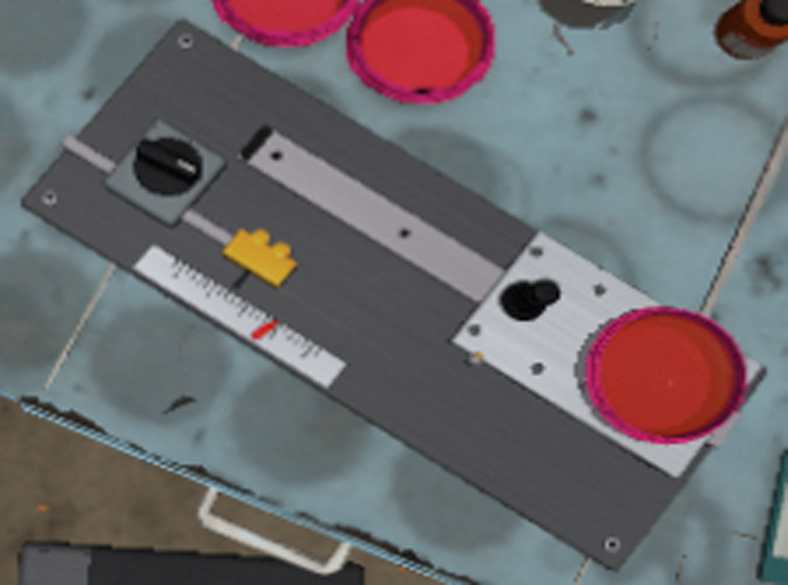

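```bash
python3 - <<'E'
from h import *
C=cam("top"); f=lambda u,v,z: ray(C,(u/3.5+280-.3,v/3+205-.3),z)
c1,c2,c3=f(183,20,.012),f(22,202,.012),f(612,570,.012)
print(c1,c2,c3,"size",np.linalg.norm(c1-c2),np.linalg.norm(c3-c2))
ey=(c2-c3);ey[2]=0;ey/=np.linalg.norm(ey);ex=np.array([ey[1],-ey[0],0])
print("ey",ey,"yaw deg",np.degrees(np.arctan2(-ey[0],ey[1])))
o=(c1+c3)/2
P=dict(knob=f(168,163,.077),post=f(547,290,.110),ptr=f(237,286,.032),mark=f(275,322,.032),b1=f(138,152,.077),b2=f(200,174,.077),tub=f(667,374,.091))
for k,p in P.items(): print(k,np.round(p,4),"slide xy",np.round([(p-o)@ex,(p-o)@ey],4))
b=P["b2"]-P["b1"]; print("bar len",np.linalg.norm(b),"bar angle rel base x (deg)",np.degrees(np.arctan2(b@ey,b@ex)))
s=r.read_state(); M=Ro.from_rotvec(s["tool_rot"]).as_matrix(); print(np.round(M,3))
for k in("knob","post"):
    g=s["position"]+M[:,0]*r.tcp_to_grasp; print(k,"shift tool mm",np.round(M.T@(P[k]*[1,1,0]-s["position"]*[1,1,0])*1000,1))
z=M[:,2]; print("tool z world angle",np.degrees(np.arctan2(z[1],z[0])),"base x angle",np.degrees(np.arctan2(ex[1],ex[0])), "bar angle world",np.degrees(np.arctan2(b[1],b[0])))
E
```

```text
[0.61508564 0.05081123 0.012     ] [0.46575495 0.14382476 0.012     ] [ 0.22430297 -0.24592764  0.012     ] size 0.17592945329989396 0.45848226964702765
ey [0.52663319 0.85009263 0.        ] yaw deg -31.778253934987955
knob [0.491  0.0517 0.077 ] slide xy [-0.018   0.1644]
post [ 0.4141 -0.1765  0.11  ] slide xy [ 0.0368 -0.0701]
ptr [0.4113 0.0021 0.032 ] slide xy [-0.0596  0.0803]
mark [ 0.387  -0.0234  0.032 ] slide xy [-0.0669  0.0458]
b1 [0.4976 0.0706 0.077 ] slide xy [-0.0224  0.184 ]
b2 [0.4846 0.0316 0.077 ] slide xy [-0.0129  0.144 ]
tub [ 0.3632 -0.2543  0.091 ] slide xy [ 0.0345 -0.1629]
bar len 0.04107651764564208 bar angle rel base x (deg) -76.63883853734272
[[-0.001  0.917  0.399]
 [ 0.002  0.399 -0.917]
 [-1.     0.    -0.002]]
knob shift tool mm [   0.9  470.9 -500.7]
post shift tool mm [   0.6  309.2 -322.2]
tool z world angle -66.4584884259162 base x angle -31.778253934987955 bar angle world -108.41709247233068
```

Slide yaw is about -31.8°. The base measures 176 x 458 mm against the stated 180 x 465, and the bar 41 mm against 42, so the measurements hold up. The pointer is about 34 mm short of the mark, which is about 1.7 rad, and the bar angle gives a joint value of about -1.34. Next I'll move above the knob.

```bash
python3 -m inch '[{"y":28,"z":-29.8},{"y":56,"z":-59.6},{"y":84,"z":-89.4},{"y":112,"z":-119.2},{"y":140,"z":-149}]' 30
python3 -m inch '[{"y":28,"z":-29.8},{"y":56,"z":-59.6},{"y":84,"z":-89.4},{"y":112,"z":-119.2},{"y":140,"z":-149}]'
python3 -c "
from rig import r; print(r.read_state()['q'], r.read_state()['tool_rot'])"
```

```text
[ 1.42316658  0.50173768 -0.42681661  1.55131363  0.22080276  1.13830782
 -0.21030405] [ 0.90243946  1.37744585 -0.90081242]invalid input at $[0]: expected keys x, y, z, twist, jaw
invalid input at $[0]: expected keys x, y, z, twist, jaw
```

All five keys are required in each row.

```bash
python3 -m inch '[{"x":0,"y":28,"z":-29.8,"twist":0,"jaw":-1},{"x":0,"y":56,"z":-59.6,"twist":0,"jaw":-1},{"x":0,"y":84,"z":-89.4,"twist":0,"jaw":-1},{"x":0,"y":112,"z":-119.2,"twist":0,"jaw":-1},{"x":0,"y":140,"z":-149,"twist":0,"jaw":-1}]' 30
python3 -m inch '[{"x":0,"y":28,"z":-29.8,"twist":0,"jaw":-1},{"x":0,"y":56,"z":-59.6,"twist":0,"jaw":-1},{"x":0,"y":84,"z":-89.4,"twist":0,"jaw":-1},{"x":0,"y":112,"z":-119.2,"twist":0,"jaw":-1},{"x":0,"y":140,"z":-149,"twist":0,"jaw":-1}]'
python3 -c "
from rig import r; print(r.read_state()['q'], r.read_state()['tool_rot'])"
```

```text
t: 0.52
position: [0.3285, -0.4013, 0.2263]
tool_rot: [0.902, 1.377, -0.902]
wrist_force: [2.3, -0.6, -0.1]
gripper_width: 0.0919
t: 0.93
position: [0.3972, -0.209, 0.2266]
tool_rot: [0.901, 1.376, -0.902]
wrist_force: [1.8, -0.3, -0.2]
gripper_width: 0.0919
[ 1.04077197  0.15213367 -0.66686337  2.02597096  0.11230406  0.99875025
 -0.84165211] [ 0.90124664  1.37595843 -0.90208752]
```

```bash
python3 -m inch '[{"x":0,"y":28,"z":-29.8,"twist":0,"jaw":-1},{"x":0,"y":56,"z":-59.6,"twist":0,"jaw":-1},{"x":0,"y":84,"z":-89.4,"twist":0,"jaw":-1},{"x":0,"y":112,"z":-119.2,"twist":0,"jaw":-1},{"x":0,"y":140,"z":-149,"twist":0,"jaw":-1}]'
python3 -m inch '[{"x":15,"y":14,"z":-15,"twist":-7,"jaw":-1},{"x":30,"y":28,"z":-30,"twist":-14,"jaw":-1},{"x":40,"y":40,"z":-42,"twist":-21,"jaw":-1},{"x":50,"y":51,"z":-54,"twist":-28,"jaw":-1},{"x":50,"y":51,"z":-54,"twist":-35,"jaw":-1}]'
python3 -m inch '[{"x":0,"y":0,"z":0,"twist":-7,"jaw":-1},{"x":0,"y":0,"z":0,"twist":-13,"jaw":-1},{"x":0,"y":0,"z":0,"twist":-13,"jaw":-1},{"x":0,"y":0,"z":0,"twist":-13,"jaw":-1}]'
python3 - <<'E'
from h import *
st,im,c=wrist("w1"); print(st["q"],st["position"],st["tool_rot"])
for n,X in dict(knob=(.491,.0517,.077),ptr=(.4113,.0021,.032),mark=(.387,-.0234,.032)).items(): print(n,proj(c,X))
E
```

```text
t: 1.35
position: [0.4661, -0.0166, 0.2268]
tool_rot: [0.901, 1.375, -0.902]
wrist_force: [1.2, 0.1, -0.0]
gripper_width: 0.0918
t: 1.77
position: [0.4906, 0.0552, 0.1751]
tool_rot: [0.424, 1.532, -0.421]
wrist_force: [-0.7, 0.2, 1.1]
gripper_width: 0.092
t: 2.1
position: [0.4911, 0.0514, 0.1764]
tool_rot: [0.256, 1.556, -0.255]
wrist_force: [-0.0, 0.7, -0.4]
gripper_width: 0.0919
[ 0.63713567  0.40652625 -0.9607455   1.97202328  0.4035927   0.96795097
 -0.84642328] [0.49109717 0.05144545 0.1764414 ] [ 0.25578898  1.5563812  -0.25523256]
knob [325.38169447 237.91691151]
ptr [260.50736116 299.25813062]
mark [246.65496229 329.66554552]
```

View pics/w1.png

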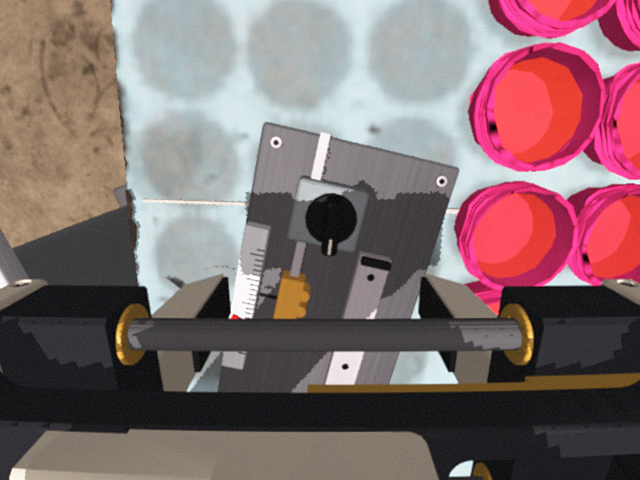

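The wrist view shows the knob skirt centred near (331,217), with the white line on the bar pointing down to (331,255). The pointer tip is at (263,297) and the red mark at (236,318). I'll check the knob position by ray casting.

```bash
python3 - <<'E'
from h import *
s=r.read_state(); c=cam("wrist",s)
print("pred skirt",proj(c,(.491,.0517,.044)),"b1",proj(c,(.4976,.0706,.077)),"b2",proj(c,(.4846,.0316,.077)), "tcp", proj(c,s["position"]))
print("skirt",ray(c,(331,217),.044),"ptr",ray(c,(263,297),.032),"mark",ray(c,(236,318),.032),"barend",ray(c,(331,256),.077))
im=cv2.imread("pics/w1.png"); c2=im[165:275,280:390]; cv2.imwrite("pics/knob.png",cv2.convertScaleAbs(cv2.resize(c2,None,fx=5,fy=5,interpolation=cv2.INTER_CUBIC),alpha=2.2,beta=10))
E
```

```text
pred skirt [325.08905113 226.52986065] b1 [325.54307959 211.40355653] b2 [325.6346272  264.29206746] tcp [326.38128642 297.08842614]
skirt [0.498225   0.05786188 0.044     ] ptr [0.41437761 0.00332904 0.032     ] mark [ 0.38218439 -0.00886958  0.032     ] barend [0.49056953 0.03664395 0.077     ]
```

View pics/knob.png

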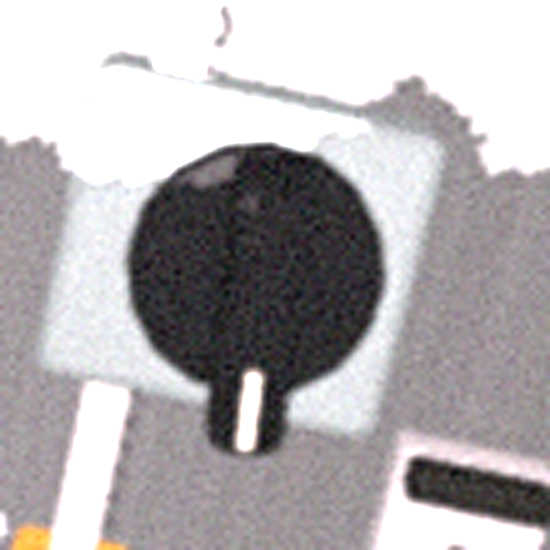

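Correction: the visual centre was the skirt (z = 44 mm), not the bar top. Re-cast at that height, both views agree on an axis near (0.498, 0.056), and the bar is tilted about 7° in the image. I'll descend and grip.

```bash
python3 -m inch '[{"x":30,"y":6.6,"z":5.2,"twist":7,"jaw":-1},{"x":65,"y":6.6,"z":5.2,"twist":7,"jaw":-1},{"x":100,"y":6.6,"z":5.2,"twist":7,"jaw":-1},{"x":126,"y":6.6,"z":5.2,"twist":7,"jaw":-1},{"x":126,"y":6.6,"z":5.2,"twist":7,"jaw":-1}]' 25
python3 -m inch '[{"x":0,"y":0,"z":0,"twist":0,"jaw":1},{"x":0,"y":0,"z":0,"twist":0,"jaw":1},{"x":0,"y":0,"z":0,"twist":0,"jaw":1},{"x":0,"y":0,"z":0,"twist":0,"jaw":1},{"x":0,"y":0,"z":0,"twist":0,"jaw":1}]'
python3 -m inch '[{"x":0,"y":0,"z":0,"twist":0,"jaw":1},{"x":0,"y":0,"z":0,"twist":0,"jaw":1},{"x":0,"y":0,"z":0,"twist":0,"jaw":1},{"x":0,"y":0,"z":0,"twist":0,"jaw":1}]'
python3 -c "
from rig import r; print(r.read_state()['q'], r.read_state()['moment'])"
```

```text
t: 2.57
position: [0.4944, 0.0551, 0.0464]
tool_rot: [0.349, 1.55, -0.353]
wrist_force: [-0.9, -0.4, -0.3]
gripper_width: 0.0921
t: 2.98
position: [0.4995, 0.056, 0.0522]
tool_rot: [0.349, 1.54, -0.349]
wrist_force: [0.7, -0.5, 0.0]
gripper_width: 0.0627
t: 3.32
position: [0.4984, 0.056, 0.0508]
tool_rot: [0.349, 1.542, -0.349]
wrist_force: [0.3, -0.1, -1.2]
gripper_width: 0.0365
[ 0.45092666  0.59763015 -0.76374742  2.03556225  0.61021742  0.74679948
 -1.13734745] [ 0.02116026 -0.04181474 -0.00209935]
```

```bash
python3 -m inch '[{"x":0,"y":0,"z":0,"twist":0,"jaw":1},{"x":0,"y":0,"z":0,"twist":0,"jaw":1},{"x":0,"y":0,"z":0,"twist":0,"jaw":1},{"x":0,"y":0,"z":0,"twist":0,"jaw":1},{"x":0,"y":0,"z":0,"twist":0,"jaw":1}]'
python3 -c "
from rig import r; print(r.read_state()['q'], r.read_state()['moment'])"
```

```text
t: 3.73
position: [0.4986, 0.056, 0.0507]
tool_rot: [0.349, 1.542, -0.348]
wrist_force: [0.7, -1.1, -1.7]
gripper_width: 0.0119
[ 0.45072262  0.59804995 -0.76348068  2.03529885  0.61057995  0.74649606
 -1.13732897] [-0.11919265 -0.29270438  0.03424806]
```

Gripped at 11.9 mm opening. Now turning counter-clockwise.

```bash
python3 -m inch '[{"x":0,"y":0,"z":0,"twist":-6,"jaw":1},{"x":0,"y":0,"z":0,"twist":-12,"jaw":1},{"x":0,"y":0,"z":0,"twist":-18,"jaw":1},{"x":0,"y":0,"z":0,"twist":-24,"jaw":1},{"x":0,"y":0,"z":0,"twist":-30,"jaw":1}]' 30
python3 -m inch '[{"x":0,"y":0,"z":0,"twist":-6,"jaw":1},{"x":0,"y":0,"z":0,"twist":-12,"jaw":1},{"x":0,"y":0,"z":0,"twist":-18,"jaw":1},{"x":0,"y":0,"z":0,"twist":-24,"jaw":1},{"x":0,"y":0,"z":0,"twist":-30,"jaw":1}]'
python3 -m inch '[{"x":0,"y":0,"z":0,"twist":-6,"jaw":1},{"x":0,"y":0,"z":0,"twist":-12,"jaw":1},{"x":0,"y":0,"z":0,"twist":-18,"jaw":1},{"x":0,"y":0,"z":0,"twist":-18,"jaw":1},{"x":0,"y":0,"z":0,"twist":-18,"jaw":1}]'
python3 - <<'E'
from h import *
print(r.read_state()["moment"],r.read_state()["q"])
a=r.get_image("top")[:,:,::-1]; b=r.get_image("side")[:,:,::-1]
cv2.imwrite("pics/top1.png",a);cv2.imwrite("pics/side1.png",b);st,w,c=wrist("w2"); w=w[:,:,::-1]
A=cv2.resize(a[245:365,290:410],(400,400),interpolation=2); B=cv2.resize(b[200:300,320:440],(400,400),interpolation=2)
cv2.imwrite("pics/cmb.png",np.hstack([A,B]))
E
```

```text
t: 4.15
position: [0.498, 0.0562, 0.0507]
tool_rot: [-0.066, 1.571, 0.066]
wrist_force: [-1.5, 0.9, 0.5]
gripper_width: 0.0117
t: 4.57
position: [0.4974, 0.0559, 0.0507]
tool_rot: [-0.476, 1.52, 0.476]
wrist_force: [-2.9, -0.9, 2.2]
gripper_width: 0.0121
t: 4.98
position: [0.4971, 0.0557, 0.0507]
tool_rot: [-0.716, 1.452, 0.716]
wrist_force: [-4.1, -0.9, 5.5]
gripper_width: 0.0117
[-0.26701481  0.70647399  0.13333362] [ 0.6498821   0.75017452 -1.05366461  2.03117045  0.86289283  0.89549825
  0.02444324]
```

View pics/cmb.png

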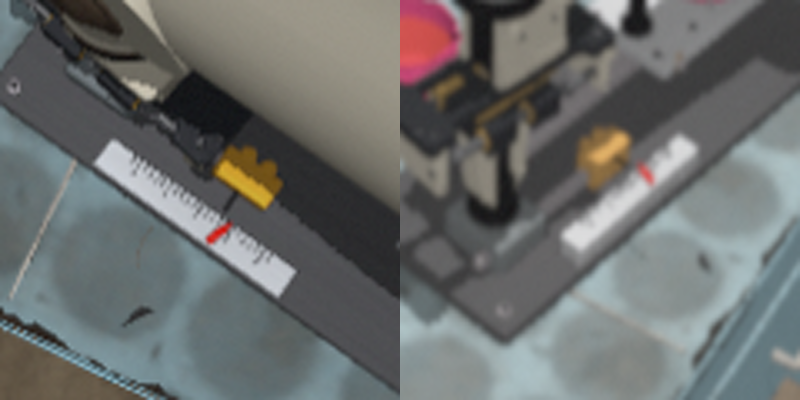

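Both views show the pointer just short of the red rider. In top-camera pixels the tip is at (357.2,308) and the rider at (358.7,313) to (352.7,317.6). I'll measure the remaining distance in both cameras.

```bash
python3 - <<'E'
from h import *
def base(u,v): return u/3.3333+290-.35, v/3.3333+245-.35
def sb(u,v): return (u-400)/3.3333+320-.35, v/4+200-.37
T,S=cam("top"),cam("side")
# yaw from scale edge (near long edge), z~.03
for z in(.02,.03):
    d=ray(T,base(120,140),z)-ray(T,base(296,268),z); print("scale far edge yaw",np.degrees(np.arctan2(-d[0],d[1])))
    d=ray(T,base(95,163),z)-ray(T,base(280,297),z); print("scale near edge yaw",np.degrees(np.arctan2(-d[0],d[1])))
for yaw in(-31.8,-32.5,-31):
    a=np.radians(yaw); ey=np.array([-np.sin(a),np.cos(a),0]);ex=np.array([np.cos(a),np.sin(a),0])
    for C,n,p,m,t in((T,"top",base(224,210),base(229,227),base(209,242)),(S,"side",sb(627,163),sb(640,167),sb(651,184))):
        p,m,t=[ray(C,q,.032) for q in(p,m,t)]
        print(yaw,n,"ptr-mark y mm",1000*(p-m)@ey,"x",1000*(p-m)@ex,"ptr-tail y",1000*(p-t)@ey,p.round(4),m.round(4))
im=cv2.imread("pics/top1.png"); b,g,rr=[im[...,i].astype(int) for i in range(3)]
mask=((rr-g>60)&(rr-b>60)); mask[:300]=0;mask[330:]=0;mask[:,:340]=0;mask[:,370:]=0
v,u=np.nonzero(mask); print("red px",len(u),u.mean(),v.mean(),ray(T,(u.mean(),v.mean()),.032))
E
```

```text
scale far edge yaw -31.828974615735497
scale near edge yaw -31.60396761728413
scale far edge yaw -31.828974615735522
scale near edge yaw -31.60396761728412
-31.8 top ptr-mark y mm 9.114223826527038 x 7.117333949839644 ptr-tail y 4.22973842179238 [ 0.3963 -0.0197  0.032 ] [ 0.3854 -0.0237  0.032 ]
-31.8 side ptr-mark y mm 4.180115634255594 x 10.413963745172333 ptr-tail y -3.46894673759713 [ 0.4025 -0.0169  0.032 ] [ 0.3914 -0.0149  0.032 ]
-32.5 top ptr-mark y mm 9.200496103718073 x 7.00545430068898 ptr-tail y 4.507877927377855 [ 0.3963 -0.0197  0.032 ] [ 0.3854 -0.0237  0.032 ]
-32.5 side ptr-mark y mm 4.307031074579465 x 10.36211807132686 ptr-tail y -3.1199078768986284 [ 0.4025 -0.0169  0.032 ] [ 0.3914 -0.0149  0.032 ]
-31 top ptr-mark y mm 9.013961908388541 x 7.243894617379076 ptr-tail y 3.9110940646191206 [ 0.3963 -0.0197  0.032 ] [ 0.3854 -0.0237  0.032 ]
-31 side ptr-mark y mm 4.034306533487504 x 10.47131216206316 ptr-tail y -3.8672112453130523 [ 0.4025 -0.0169  0.032 ] [ 0.3914 -0.0149  0.032 ]
red px 22 355.1363636363636 314.5 [ 0.38109159 -0.01691927  0.032     ]
```

The two views disagree (9 mm and 4 mm; dead reckoning says about 7), so I'll turn 17° more (about 6 mm), release, and measure from close above with the wrist camera, where pointer and mark are at the same height.

```bash
python3 -m inch '[{"x":0,"y":0,"z":0,"twist":-6,"jaw":1},{"x":0,"y":0,"z":0,"twist":-12,"jaw":1},{"x":0,"y":0,"z":0,"twist":-17,"jaw":1},{"x":0,"y":0,"z":0,"twist":-17,"jaw":1},{"x":0,"y":0,"z":0,"twist":-17,"jaw":1}]'
python3 -m inch '[{"x":0,"y":0,"z":0,"twist":0,"jaw":-1},{"x":0,"y":0,"z":0,"twist":0,"jaw":-1},{"x":0,"y":0,"z":0,"twist":0,"jaw":-1},{"x":0,"y":0,"z":0,"twist":0,"jaw":-1},{"x":0,"y":0,"z":0,"twist":0,"jaw":-1}]'
python3 -m inch '[{"x":-30,"y":0,"z":0,"twist":0,"jaw":-1},{"x":-70,"y":0,"z":0,"twist":0,"jaw":-1},{"x":-100,"y":0,"z":-20,"twist":0,"jaw":-1},{"x":-100,"y":0,"z":-60,"twist":0,"jaw":-1},{"x":-100,"y":0,"z":-100,"twist":0,"jaw":-1}]'
python3 -m inch '[{"x":0,"y":0,"z":-10,"twist":0,"jaw":-1},{"x":0,"y":0,"z":-10,"twist":0,"jaw":-1},{"x":0,"y":0,"z":-10,"twist":0,"jaw":-1}]'
python3 - <<'E'
from h import *
st,w,c=wrist("w3"); print(st["q"]); print(proj(c,(.384,-.02,.032)))
E
```

```text
t: 5.55
position: [0.4969, 0.0554, 0.0507]
tool_rot: [-0.943, 1.36, 0.943]
wrist_force: [-4.0, -2.7, 6.3]
gripper_width: 0.0118
t: 5.97
position: [0.4985, 0.0562, 0.0508]
tool_rot: [-0.942, 1.357, 0.942]
wrist_force: [-0.0, 0.5, -0.1]
gripper_width: 0.0406
t: 6.38
position: [0.465, -0.037, 0.1529]
tool_rot: [-0.947, 1.352, 0.942]
wrist_force: [0.6, -1.6, 0.5]
gripper_width: 0.0737
t: 6.63
position: [0.4599, -0.0476, 0.1508]
tool_rot: [-0.94, 1.358, 0.94]
wrist_force: [-0.0, -0.4, -0.7]
gripper_width: 0.0908
[ 1.09940945  0.6356573  -1.3506232   2.06078198  0.72881853  1.05459885
  0.59636677]
[322.15222856 126.54078938]
```

View pics/w3.png

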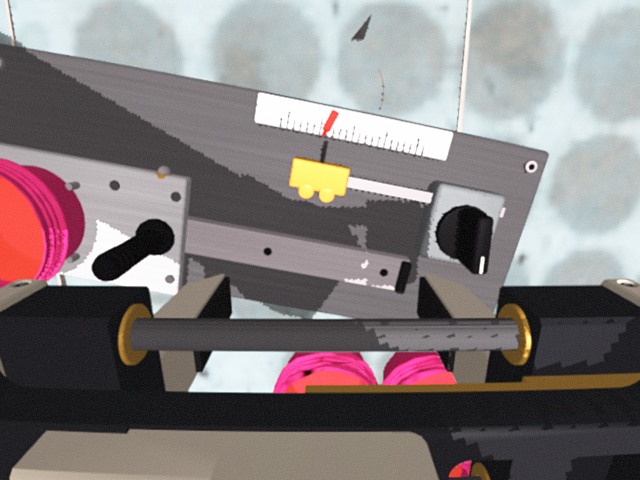

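The wrist view clearly shows the pointer tip at about (325,141) and the rider tip at about (327,134), nearly aligned. I'll refine this from an enlarged crop.

```bash
python3 - <<'E'
from h import *
im=cv2.imread("pics/w3.png"); c2=im[95:175,280:380]; cv2.imwrite("pics/pm.png",cv2.resize(c2,None,fx=7,fy=7,interpolation=cv2.INTER_CUBIC))
E
```

```text
(no output)
```

View pics/pm.png

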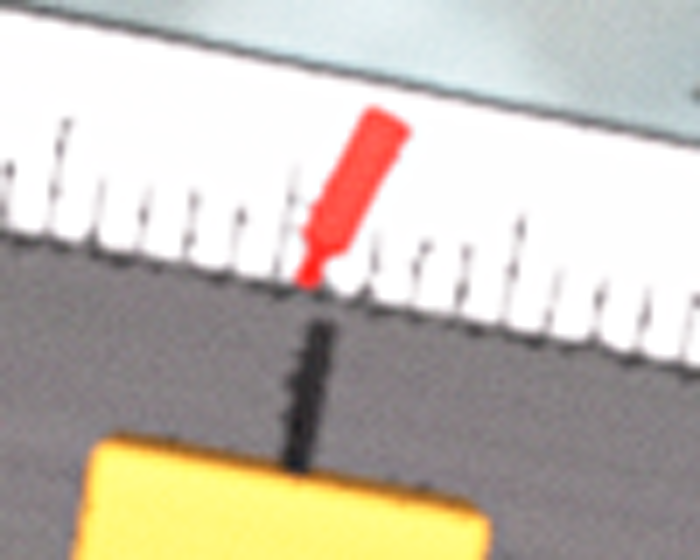

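```bash
python3 - <<'E'
from h import *
s=r.read_state(); c=cam("wrist",s); f=lambda u,v,z: ray(c,(u/7+280-.43,v/7+95-.43),z)
e=f(690,372,.03)-f(0,232,.03); print("yaw scale edge",np.degrees(np.arctan2(-e[0],e[1])))
ey=e/np.linalg.norm(e); ex=np.array([ey[1],-ey[0],0])
p,b,m,m2=f(322,322,.032),f(297,468,.032),f(309,286,.032),f(385,120,.032)
d=p-b; print("ptr",p,"mark",m,"ptr-mark y mm",1e3*(p-m)@ey,"x",1e3*(p-m)@ex,"pointer axis dev y/x",(d@ey)/(d@ex), "rider len",np.linalg.norm(m-m2))
k=f((462-280)*7,(236-95)*7,.044); po=ray(c,(154,237),.110)
print("knob skirt",k,"post top",po)
for n,q in(("knob",k),("post",po)): print(n,"rel ptr: x,y",(q-p)@ex,(q-p)@ey)
print("bar end",ray(c,(483,262),.077))
M=Ro.from_rotvec(s["tool_rot"]).as_matrix(); print(np.round(M,3)); print("to knob",1e3*M.T@(np.array([.498,.056,.05])-s["position"]))
E
```

```text
yaw scale edge -31.508171519870398
ptr [ 0.39464435 -0.01998788  0.032     ] mark [ 0.39068204 -0.01999003  0.032     ] ptr-mark y mm 2.0726140990233466 x 3.3770101721144843 pointer axis dev y/x 0.020671351516487694 rider len 0.018592633282422905
knob skirt [0.49699407 0.05381277 0.044     ] post top [ 0.4085694  -0.13165908  0.11      ]
knob rel ptr: x,y 0.048690144293199955 0.1164099271531199
post rel ptr: x,y 0.07023363508007201 -0.08792951369515843
bar end [0.50719815 0.0540846  0.077     ]
[[ 0.001 -0.937  0.35 ]
 [ 0.001  0.35   0.937]
 [-1.    -0.001  0.001]]
to knob [101.08108959   0.48442592 108.91677916]
```

The pointer is still 2.1 mm on the +y side. I'll regrasp and turn 6° more.

```bash
python3 -m inch '[{"x":0,"y":0,"z":40,"twist":0,"jaw":-1},{"x":0,"y":0,"z":80,"twist":0,"jaw":-1},{"x":0,"y":0,"z":110,"twist":0,"jaw":-1},{"x":0,"y":0,"z":110,"twist":0,"jaw":-0.5},{"x":30,"y":0,"z":110,"twist":0,"jaw":-0.4}]'
python3 -m inch '[{"x":25,"y":0,"z":0,"twist":0,"jaw":-0.2},{"x":50,"y":0,"z":0,"twist":0,"jaw":-0.1},{"x":70,"y":0,"z":0,"twist":0,"jaw":0},{"x":70,"y":0,"z":0,"twist":0,"jaw":0.5},{"x":70,"y":0,"z":0,"twist":0,"jaw":1}]'
python3 -m inch '[{"x":0,"y":0,"z":0,"twist":0,"jaw":1},{"x":0,"y":0,"z":0,"twist":0,"jaw":1},{"x":0,"y":0,"z":0,"twist":0,"jaw":1},{"x":0,"y":0,"z":0,"twist":0,"jaw":1},{"x":0,"y":0,"z":0,"twist":0,"jaw":1}]'
python3 -m inch '[{"x":0,"y":0,"z":0,"twist":0,"jaw":1},{"x":0,"y":0,"z":0,"twist":0,"jaw":1},{"x":0,"y":0,"z":0,"twist":0,"jaw":1},{"x":0,"y":0,"z":0,"twist":0,"jaw":1},{"x":0,"y":0,"z":0,"twist":0,"jaw":1}]'
```

```text
t: 7.1
position: [0.5025, 0.063, 0.125]
tool_rot: [-0.949, 1.344, 0.945]
wrist_force: [1.3, 0.1, 0.1]
gripper_width: 0.0828
t: 7.52
position: [0.4977, 0.0582, 0.0505]
tool_rot: [-0.943, 1.357, 0.946]
wrist_force: [-0.2, 0.1, 0.7]
gripper_width: 0.0498
t: 7.93
position: [0.4989, 0.0559, 0.0514]
tool_rot: [-0.942, 1.357, 0.941]
wrist_force: [-0.5, 0.3, 0.3]
gripper_width: 0.0166
t: 8.35
position: [0.4984, 0.0548, 0.0512]
tool_rot: [-0.944, 1.359, 0.94]
wrist_force: [-1.4, -3.6, 5.3]
gripper_width: 0.0118
```

```bash
python3 -m inch '[{"x":0,"y":0,"z":0,"twist":-3,"jaw":1},{"x":0,"y":0,"z":0,"twist":-6,"jaw":1},{"x":0,"y":0,"z":0,"twist":-6,"jaw":1},{"x":0,"y":0,"z":0,"twist":-6,"jaw":1},{"x":0,"y":0,"z":0,"twist":-6,"jaw":1}]'
python3 -m inch '[{"x":0,"y":0,"z":0,"twist":0,"jaw":-1},{"x":0,"y":0,"z":0,"twist":0,"jaw":-1},{"x":0,"y":0,"z":0,"twist":0,"jaw":-1},{"x":0,"y":0,"z":0,"twist":0,"jaw":-1},{"x":0,"y":0,"z":0,"twist":0,"jaw":-1}]'
python3 -m inch '[{"x":-30,"y":0,"z":0,"twist":0,"jaw":-1},{"x":-70,"y":0,"z":0,"twist":0,"jaw":-1},{"x":-100,"y":0,"z":-20,"twist":0,"jaw":-1},{"x":-100,"y":0,"z":-60,"twist":0,"jaw":-1},{"x":-100,"y":0,"z":-100,"twist":0,"jaw":-1}]'
python3 -m inch '[{"x":0,"y":0,"z":-10,"twist":0,"jaw":-1},{"x":0,"y":0,"z":-10,"twist":0,"jaw":-1},{"x":0,"y":0,"z":-10,"twist":0,"jaw":-1}]'
python3 - <<'E'
from h import *
st,w,c=wrist("w4"); u,v=proj(c,(.392,-.02,.032)).astype(int); print(u,v)
im=w[:,:,::-1]; x0,y0=u-50,v-40
A=cv2.resize(im[y0:y0+80,x0:x0+100],None,fx=7,fy=7,interpolation=cv2.INTER_CUBIC); cv2.imwrite("pics/pm2.png",A); print("origin",x0,y0)
E
```

```text
t: 8.77
position: [0.4984, 0.0548, 0.0512]
tool_rot: [-1.022, 1.32, 1.02]
wrist_force: [-1.6, -2.8, 4.5]
gripper_width: 0.0119
t: 9.18
position: [0.4984, 0.0562, 0.0507]
tool_rot: [-1.021, 1.318, 1.021]
wrist_force: [0.7, 0.1, 0.3]
gripper_width: 0.0406
t: 9.6
position: [0.4749, -0.0401, 0.153]
tool_rot: [-1.027, 1.313, 1.021]
wrist_force: [1.1, -1.1, -0.8]
gripper_width: 0.0739
t: 9.85
position: [0.4707, -0.0509, 0.1506]
tool_rot: [-1.019, 1.319, 1.02]
wrist_force: [-0.1, 0.0, 0.6]
gripper_width: 0.0906
336 122
origin 286 82
```

View pics/pm2.png

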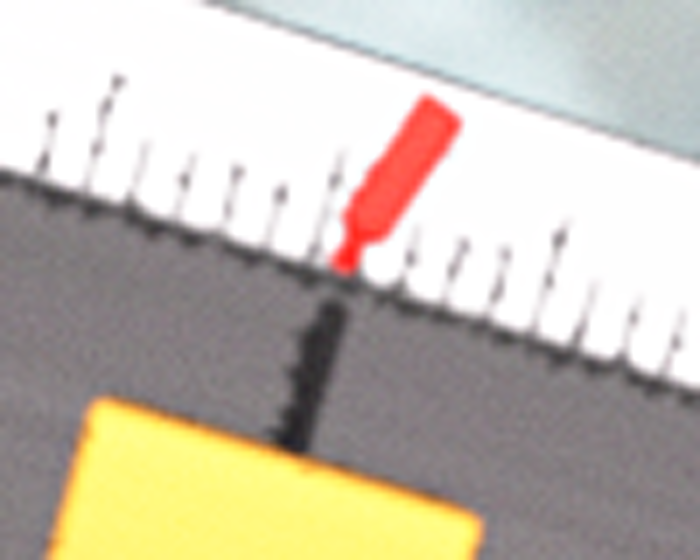

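Pointer tip (333,303) and rider tip (343,270), projected on the scale direction, differ by under 0.5 crop px, or about 0 mm. The pointer is set. In w3 the post's foot is at (154,237) and its head near (105,266), so I'll recompute the post position from both views.

```bash
python3 - <<'E'
from h import *
s=r.read_state(); c4=cam("wrist",s); f=lambda u,v,z: ray(c4,(u/7+286-.43,v/7+82-.43),z)
e=f(690,392,.03)-f(0,175,.03); ey=e/np.linalg.norm(e); ex=np.array([ey[1],-ey[0],0])
p,m=f(333,303,.032),f(343,270,.032); print("yaw",np.degrees(np.arctan2(-e[0],e[1])),"ptr-mark y",1e3*(p-m)@ey,p)
c3=cam("wrist",dict(position=[.4599,-.0476,.1508],tool_rot=[-.94,1.358,.94]))
top=ray(c3,(105,266),.110); foot=ray(c3,(154,237),.036); tc=ray(cam("top"),(436,301.4),.11); tf=ray(cam("top"),(280+520/3.5,205+300/3),.036)
for n,q in(("w head",top),("w foot",foot),("top head",tc),("top foot",tf)): print(n,q.round(4),"rel ptr x,y",((q-p)@ex).round(4),((q-p)@ey).round(4))
M=Ro.from_rotvec(s["tool_rot"]).as_matrix(); z=M[:,2]; print("tool z ang",np.degrees(np.arctan2(z[1],z[0])))
P=(top+tc)/2; print("mean",P,"shift",1e3*M.T@(P*[1,1,0]-s["position"]*[1,1,0]))
print(s["q"],s["position"])
E
```

```text
yaw -31.125449014465175 ptr-mark y -0.023332676667932834 [ 0.39344478 -0.02201947  0.032     ]
w head [ 0.4135 -0.1695  0.11  ] rel ptr x,y 0.0934 -0.1159
w foot [ 0.4153 -0.1749  0.036 ] rel ptr x,y 0.0978 -0.1196
top head [ 0.414  -0.1765  0.11  ] rel ptr x,y 0.0975 -0.1216
top foot [ 0.4133 -0.1759  0.036 ] rel ptr x,y 0.0965 -0.1214
tool z ang 75.54153470184775
mean [ 0.41377015 -0.17301577  0.11      ] shift [  -0.13803553   24.57612135 -133.78226875]
[ 1.08405564  0.66086645 -1.34577539  2.03563939  0.74782841  1.07345445
  0.69772854] [ 0.47097046 -0.04960659  0.15078005]
```

The post is at about (0.414, -0.175), roughly 120 mm before the notch. I'll move above it with the jaws turned roughly across the rail.

```bash
python3 -m inch '[{"x":0,"y":6,"z":-34,"twist":-7,"jaw":-1},{"x":0,"y":12,"z":-68,"twist":-14,"jaw":-1},{"x":0,"y":18,"z":-102,"twist":-21,"jaw":-1},{"x":0,"y":23.8,"z":-136,"twist":-28,"jaw":-1},{"x":0,"y":23.8,"z":-136,"twist":-35,"jaw":-1}]' 30
python3 -m inch '[{"x":0,"y":0,"z":0,"twist":-7,"jaw":-1},{"x":0,"y":0,"z":0,"twist":-14,"jaw":-1},{"x":0,"y":0,"z":0,"twist":-20,"jaw":-1},{"x":0,"y":0,"z":0,"twist":-20,"jaw":-1},{"x":0,"y":0,"z":0,"twist":-20,"jaw":-1}]'
python3 - <<'E'
from h import *
st,w,c=wrist("w5"); print(st["q"],proj(c,(.414,-.1752,.11)),proj(c,(.414,-.1752,.036)))
E
```

```text
t: 10.32
position: [0.4119, -0.1809, 0.1497]
tool_rot: [-1.467, 1.02, 1.47]
wrist_force: [1.2, -0.0, -0.1]
gripper_width: 0.0921
t: 10.73
position: [0.4147, -0.1745, 0.1509]
tool_rot: [-1.708, 0.786, 1.708]
wrist_force: [-0.6, 0.3, 0.0]
gripper_width: 0.0916
[ 1.4619731   0.77924758 -1.50821883  2.08768194  0.8652925   1.16946791
  1.82768742] [321.53425818 264.38429662] [322.19017684 230.93416812]
```

View pics/w5.png

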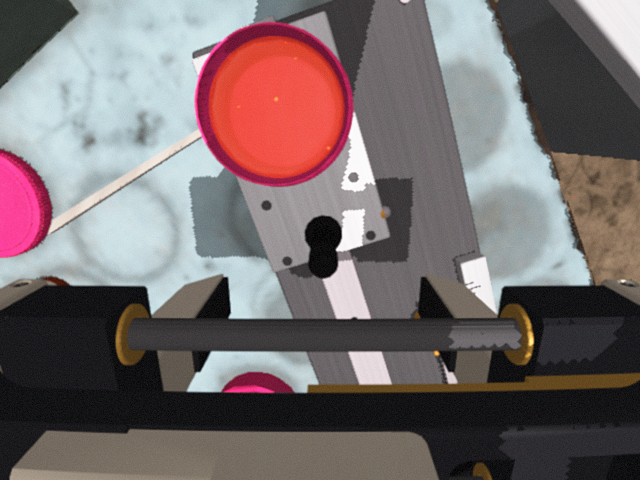

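The post head is at (323,262), predicted (321.5,264), so it is well centred. I'll descend and grip.

```bash
python3 -m inch '[{"x":20,"y":0,"z":0,"twist":0,"jaw":-1},{"x":40,"y":0,"z":0,"twist":0,"jaw":-1},{"x":60,"y":0,"z":0,"twist":0,"jaw":-0.8},{"x":78,"y":0,"z":0,"twist":0,"jaw":-0.5},{"x":78,"y":0,"z":0,"twist":0,"jaw":0}]' 30
python3 -m inch '[{"x":0,"y":0,"z":0,"twist":0,"jaw":1},{"x":0,"y":0,"z":0,"twist":0,"jaw":1},{"x":0,"y":0,"z":0,"twist":0,"jaw":1},{"x":0,"y":0,"z":0,"twist":0,"jaw":1},{"x":0,"y":0,"z":0,"twist":0,"jaw":1}]'
python3 -m inch '[{"x":0,"y":0,"z":0,"twist":0,"jaw":1},{"x":0,"y":0,"z":0,"twist":0,"jaw":1},{"x":0,"y":0,"z":0,"twist":0,"jaw":1},{"x":0,"y":0,"z":0,"twist":0,"jaw":1},{"x":0,"y":0,"z":0,"twist":0,"jaw":1}]'
python3 - <<'E'
from h import *
s=r.read_state(); print(s["q"],s["position"],s["wrist_force"],s["gripper_width"])
M=Ro.from_rotvec(s["tool_rot"]).as_matrix()
for y in(-31.1,-31.5,-31.8):
    a=np.radians(y); ey=np.array([-np.sin(a),np.cos(a),0]); print(y,"ey in tool",np.round(M.T@ey,4))
E
```

```text
t: 11.2
position: [0.4122, -0.1751, 0.0704]
tool_rot: [-1.704, 0.788, 1.712]
wrist_force: [-0.4, 0.3, 0.3]
gripper_width: 0.0765
t: 11.62
position: [0.4144, -0.1764, 0.0735]
tool_rot: [-1.709, 0.787, 1.707]
wrist_force: [0.0, -0.0, -0.6]
gripper_width: 0.0431
t: 12.03
position: [0.4139, -0.1762, 0.0728]
tool_rot: [-1.708, 0.787, 1.708]
wrist_force: [-0.1, 0.1, 1.4]
gripper_width: 0.0172
[ 1.36588311  0.85457831 -1.3446429   2.13883116  1.00936957  1.05209017
  1.74287044] [ 0.41388187 -0.17620104  0.0728003 ] [-0.06136343  0.13121454  1.38383984] 0.017239135621023204
-31.1 ey in tool [-1.000e-04 -9.490e-01  3.151e-01]
-31.5 ey in tool [-1.000e-04 -9.512e-01  3.085e-01]
-31.8 ey in tool [-1.000e-04 -9.528e-01  3.035e-01]
```

```bash
python3 -m inch '[{"x":0,"y":-9,"z":2.9,"twist":0,"jaw":1},{"x":0,"y":-18,"z":5.8,"twist":0,"jaw":1},{"x":0,"y":-27,"z":8.8,"twist":0,"jaw":1},{"x":0,"y":-36,"z":11.7,"twist":0,"jaw":1},{"x":0,"y":-45,"z":14.6,"twist":0,"jaw":1}]'
python3 -m inch '[{"x":0,"y":-9,"z":2.9,"twist":0,"jaw":1},{"x":0,"y":-18,"z":5.8,"twist":0,"jaw":1},{"x":0,"y":-27,"z":8.8,"twist":0,"jaw":1},{"x":0,"y":-36,"z":11.7,"twist":0,"jaw":1},{"x":0,"y":-43,"z":14,"twist":0,"jaw":1}]'
python3 -m inch '[{"x":0,"y":0,"z":0,"twist":0,"jaw":1},{"x":0,"y":0,"z":0,"twist":0,"jaw":1},{"x":0,"y":0,"z":0,"twist":0,"jaw":1}]'
python3 - <<'E'
from h import *
s=r.read_state(); d=s["position"]-np.array([.41388,-.1762,.0728]); print(s["q"],d,np.linalg.norm(d[:2]),np.degrees(np.arctan2(-d[0],d[1])),s["wrist_force"])
a=np.radians(-31.5); ey=np.array([-np.sin(a),np.cos(a),0]); print("dist to ptr y",(np.array([.39344,-.02202,0])-s["position"])@ey,"Fy,Fx",s["wrist_force"]@ey,s["wrist_force"]@[np.cos(a),np.sin(a),0])
b=r.get_image("side")[:,:,::-1]; t=r.get_image("top")[:,:,::-1]; st,w,c=wrist("w6")
cv2.imwrite("pics/side6.png",b); cv2.imwrite("pics/top6.png",t)
A=cv2.resize(t[245:365,300:420],(400,400),interpolation=2); B=cv2.resize(b[200:280,340:420],(400,400),interpolation=2)
cv2.imwrite("pics/cmb6.png",np.hstack([A,B]))
E
```

```text
t: 12.45
position: [0.4391, -0.135, 0.0728]
tool_rot: [-1.709, 0.787, 1.708]
wrist_force: [-1.5, -0.7, 3.8]
gripper_width: 0.0176
t: 12.87
position: [0.463, -0.0961, 0.0728]
tool_rot: [-1.709, 0.786, 1.708]
wrist_force: [-0.0, -1.6, 2.8]
gripper_width: 0.0172
t: 13.12
position: [0.4626, -0.0968, 0.0728]
tool_rot: [-1.709, 0.785, 1.708]
wrist_force: [1.9, 1.2, -0.1]
gripper_width: 0.0174
[ 1.13505571  0.86197202 -1.31284526  2.08718622  1.00074795  1.05779298
  1.57550574] [ 4.86963610e-02  7.93666496e-02 -4.07100097e-06] 0.09311498617087477 -31.5316969732475 [ 1.93852667  1.24790217 -0.1055968 ]
dist to ptr y 0.027665217955297916 Fy,Fx 2.0768889121747467 1.0008386118817851
```

View pics/cmb6.png

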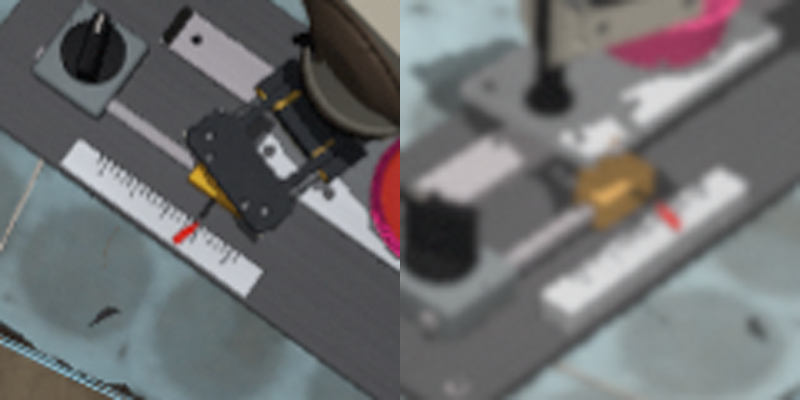

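The rail direction is confirmed at -31.53°, with no slip and about 28 mm to go. I'll creep in, watching the force along the rail.

```bash
cat > f.py <<'E'
from h import *
s=r.read_state(); a=np.radians(-31.53); ey=np.array([-np.sin(a),np.cos(a),0])
print("t %.2f to ptr %.1f mm  Fy %.1f Fx %.1f w %.4f"%(s["t"],1e3*(np.array([.39344,-.02202,0])-s["position"])@ey,s["wrist_force"]@ey,s["wrist_force"]@[np.cos(a),np.sin(a),0],s["gripper_width"]))
E
python3 -m inch '[{"x":0,"y":-3,"z":1,"twist":0,"jaw":1},{"x":0,"y":-6,"z":2,"twist":0,"jaw":1},{"x":0,"y":-8,"z":2.6,"twist":0,"jaw":1},{"x":0,"y":-8,"z":2.6,"twist":0,"jaw":1},{"x":0,"y":-8,"z":2.6,"twist":0,"jaw":1}]'>/dev/null; python3 f.py
python3 -m inch '[{"x":0,"y":-1,"z":0.3,"twist":0,"jaw":1},{"x":0,"y":-1.9,"z":0.6,"twist":0,"jaw":1},{"x":0,"y":-1.9,"z":0.6,"twist":0,"jaw":1},{"x":0,"y":-1.9,"z":0.6,"twist":0,"jaw":1}]'>/dev/null; python3 f.py
python3 -m inch '[{"x":0,"y":-1,"z":0.3,"twist":0,"jaw":1},{"x":0,"y":-1.9,"z":0.6,"twist":0,"jaw":1},{"x":0,"y":-1.9,"z":0.6,"twist":0,"jaw":1},{"x":0,"y":-1.9,"z":0.6,"twist":0,"jaw":1}]'>/dev/null; python3 f.py
python3 -m inch '[{"x":0,"y":-1,"z":0.3,"twist":0,"jaw":1},{"x":0,"y":-1.9,"z":0.6,"twist":0,"jaw":1},{"x":0,"y":-1.9,"z":0.6,"twist":0,"jaw":1},{"x":0,"y":-1.9,"z":0.6,"twist":0,"jaw":1}]'>/dev/null; python3 f.py
python3 -m inch '[{"x":0,"y":-1,"z":0.3,"twist":0,"jaw":1},{"x":0,"y":-1.9,"z":0.6,"twist":0,"jaw":1},{"x":0,"y":-1.9,"z":0.6,"twist":0,"jaw":1},{"x":0,"y":-1.9,"z":0.6,"twist":0,"jaw":1}]'>/dev/null; python3 f.py
```

```text
t 13.68 to ptr 19.7 mm  Fy -0.8 Fx 0.8 w 0.0174
t 14.02 to ptr 18.8 mm  Fy -2.9 Fx -0.1 w 0.0177
t 14.35 to ptr 16.6 mm  Fy -3.3 Fx 1.2 w 0.0173
t 14.68 to ptr 14.2 mm  Fy -3.1 Fx 1.3 w 0.0172
t 15.02 to ptr 11.4 mm  Fy -0.0 Fx 0.2 w 0.0176
```

```bash

python3 -m inch '[{"x":0,"y":-1.4,"z":0.5,"twist":0,"jaw":1},{"x":0,"y":-1.4,"z":0.5,"twist":0,"jaw":1},{"x":0,"y":-1.4,"z":0.5,"twist":0,"jaw":1},{"x":0,"y":-1.4,"z":0.5,"twist":0,"jaw":1}]'>/dev/null; python3 f.py
python3 -m inch '[{"x":0,"y":0,"z":0,"twist":0,"jaw":1},{"x":0,"y":0,"z":0,"twist":0,"jaw":1}]'>/dev/null; python3 f.py
python3 -m inch '[{"x":0,"y":-1.4,"z":0.5,"twist":0,"jaw":1},{"x":0,"y":-1.4,"z":0.5,"twist":0,"jaw":1},{"x":0,"y":-1.4,"z":0.5,"twist":0,"jaw":1},{"x":0,"y":-1.4,"z":0.5,"twist":0,"jaw":1}]'>/dev/null; python3 f.py
python3 -m inch '[{"x":0,"y":0,"z":0,"twist":0,"jaw":1},{"x":0,"y":0,"z":0,"twist":0,"jaw":1}]'>/dev/null; python3 f.py
python3 -m inch '[{"x":0,"y":-1.4,"z":0.5,"twist":0,"jaw":1},{"x":0,"y":-1.4,"z":0.5,"twist":0,"jaw":1},{"x":0,"y":-1.4,"z":0.5,"twist":0,"jaw":1},{"x":0,"y":-1.4,"z":0.5,"twist":0,"jaw":1}]'>/dev/null; python3 f.py
python3 -m inch '[{"x":0,"y":0,"z":0,"twist":0,"jaw":1},{"x":0,"y":0,"z":0,"twist":0,"jaw":1}]'>/dev/null; python3 f.py
```

```text
t 15.35 to ptr 9.7 mm  Fy 2.6 Fx 3.3 w 0.0179
t 15.52 to ptr 9.7 mm  Fy 1.1 Fx 1.5 w 0.0176
t 15.85 to ptr 8.6 mm  Fy 0.3 Fx 2.4 w 0.0176
t 16.02 to ptr 8.6 mm  Fy 1.4 Fx 2.8 w 0.0176
t 16.35 to ptr 7.0 mm  Fy 2.0 Fx 3.1 w 0.0175
t 16.52 to ptr 7.0 mm  Fy 2.6 Fx 3.7 w 0.0175
```

```bash

python3 -m inch '[{"x":0,"y":-1,"z":0.3,"twist":0,"jaw":1},{"x":0,"y":-1,"z":0.3,"twist":0,"jaw":1},{"x":0,"y":-1,"z":0.3,"twist":0,"jaw":1},{"x":0,"y":-1,"z":0.3,"twist":0,"jaw":1}]'>/dev/null; python3 f.py
python3 -m inch '[{"x":0,"y":0,"z":0,"twist":0,"jaw":1},{"x":0,"y":0,"z":0,"twist":0,"jaw":1}]'>/dev/null; python3 f.py
python3 -m inch '[{"x":0,"y":-1,"z":0.3,"twist":0,"jaw":1},{"x":0,"y":-1,"z":0.3,"twist":0,"jaw":1},{"x":0,"y":-1,"z":0.3,"twist":0,"jaw":1},{"x":0,"y":-1,"z":0.3,"twist":0,"jaw":1}]'>/dev/null; python3 f.py
python3 -m inch '[{"x":0,"y":0,"z":0,"twist":0,"jaw":1},{"x":0,"y":0,"z":0,"twist":0,"jaw":1}]'>/dev/null; python3 f.py
python3 -m inch '[{"x":0,"y":-1,"z":0.3,"twist":0,"jaw":1},{"x":0,"y":-1,"z":0.3,"twist":0,"jaw":1},{"x":0,"y":-1,"z":0.3,"twist":0,"jaw":1},{"x":0,"y":-1,"z":0.3,"twist":0,"jaw":1}]'>/dev/null; python3 f.py
python3 -m inch '[{"x":0,"y":0,"z":0,"twist":0,"jaw":1},{"x":0,"y":0,"z":0,"twist":0,"jaw":1}]'>/dev/null; python3 f.py
```

```text
t 16.85 to ptr 6.1 mm  Fy 2.2 Fx 4.3 w 0.0172
t 17.02 to ptr 6.1 mm  Fy 1.8 Fx 4.5 w 0.0173
t 17.35 to ptr 5.0 mm  Fy 2.8 Fx 4.4 w 0.0175
t 17.52 to ptr 4.9 mm  Fy 2.5 Fx 5.4 w 0.0173
t 17.85 to ptr 4.0 mm  Fy 1.6 Fx 5.3 w 0.0177
t 18.02 to ptr 4.0 mm  Fy 2.5 Fx 4.4 w 0.0171
```

```bash

python3 -m inch '[{"x":0,"y":-1,"z":0,"twist":0,"jaw":1},{"x":0,"y":-1,"z":0,"twist":0,"jaw":1},{"x":0,"y":-1,"z":0,"twist":0,"jaw":1},{"x":0,"y":-1,"z":0,"twist":0,"jaw":1}]'>/dev/null; python3 f.py
python3 -m inch '[{"x":0,"y":0,"z":0,"twist":0,"jaw":1},{"x":0,"y":0,"z":0,"twist":0,"jaw":1}]'>/dev/null; python3 f.py
python3 -m inch '[{"x":0,"y":-1,"z":0.2,"twist":0,"jaw":1},{"x":0,"y":-1,"z":0.2,"twist":0,"jaw":1},{"x":0,"y":-1,"z":0.2,"twist":0,"jaw":1},{"x":0,"y":-1,"z":0.2,"twist":0,"jaw":1}]'>/dev/null; python3 f.py
python3 -m inch '[{"x":0,"y":0,"z":0,"twist":0,"jaw":1},{"x":0,"y":0,"z":0,"twist":0,"jaw":1}]'>/dev/null; python3 f.py
```

```text
t 18.35 to ptr 3.7 mm  Fy -0.2 Fx 3.2 w 0.0176
t 18.52 to ptr 3.7 mm  Fy -0.3 Fx 3.5 w 0.0172
t 18.85 to ptr 3.5 mm  Fy -3.1 Fx 1.4 w 0.0171
t 19.02 to ptr 3.6 mm  Fy -2.5 Fx 1.8 w 0.0175
```

The force along the rail went through a pull-in (positive) phase, then turned negative with almost no further motion, so the ball seems seated, with the notch at about 3.7 mm on my estimate scale. I'll relax the push slightly and check by picture.

```bash

python3 -m inch '[{"x":0,"y":0.8,"z":-0.4,"twist":0,"jaw":1},{"x":0,"y":0.8,"z":-0.4,"twist":0,"jaw":1},{"x":0,"y":0.8,"z":-0.4,"twist":0,"jaw":1},{"x":0,"y":0.8,"z":-0.4,"twist":0,"jaw":1}]'>/dev/null; python3 f.py
python3 - <<'E'
from h import *
b=r.get_image("side")[:,:,::-1]; st,w,c=wrist("w7"); w=w[:,:,::-1]; cv2.imwrite("pics/side7.png",b)
t=r.get_image("top")[:,:,::-1]; cv2.imwrite("pics/top7.png",t)
p=st["position"]; a=np.radians(-31.53); ex=np.array([np.cos(a),np.sin(a),0]); q=np.array([p[0],p[1],.03])-.051*ex
print("ball pred in wrist",proj(c,q),"side",proj(cam("side"),q),"top",proj(cam("top"),q),"ptr in wrist",proj(c,(.39344,-.02202,.032)))
u,v=proj(c,q).astype(int); u=min(max(u,80),560); v=min(max(v,80),400)
A=cv2.resize(w[v-80:v+80,u-80:u+80],(400,400),interpolation=2); B=cv2.resize(b[200:265,350:415],(400,400),interpolation=2)
D=cv2.resize(t[245:345,310:410],(400,200),interpolation=2)
print("wrist origin",u-80,v-80)
cv2.imwrite("pics/cmb7.png",np.hstack([A,B]))
E
```

```text
t 19.35 to ptr 3.7 mm  Fy 0.0 Fx 2.6 w 0.0173
ball pred in wrist [405.0835368  239.62811305] side [379.16194157 232.2094843 ] top [371.44791083 292.74992126] ptr in wrist [486.60872145 222.34939428]
wrist origin 325 159
```

View pics/cmb7.png

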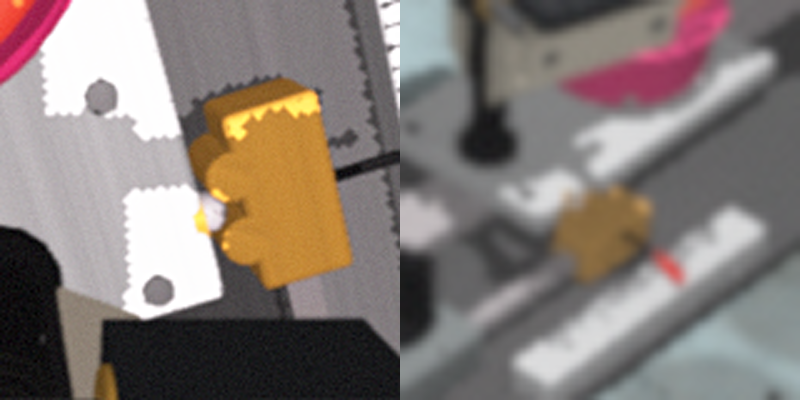

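The wrist view shows the silver ball, at crop (212,212), sitting between the two bumps (about (220,180) and (240,240)) and on the pointer line. The pointer still meets the red rider in the side view. I'll do one numeric check that the knob and scale area hasn't changed since the slide began, then hand in.

```bash
python3 - <<'E'
from h import *
a,b=[cv2.imread(f"pics/top{i}.png").astype(int) for i in(6,7)]
d=np.abs(a-b).max(2)
print("knob diff",d[245:275,312:332].mean(),(d[245:275,312:332]>60).sum(),"ptr/mark diff",d[305:320,350:366].mean(),(d[305:320,350:366]>60).sum(),"scale ref",d[290:305,325:340].mean())
E
python3 -m inch '[{"x":0,"y":0,"z":0,"twist":0,"jaw":1},{"x":0,"y":0,"z":0,"twist":0,"jaw":1},{"x":0,"y":0,"z":0,"twist":0,"jaw":1},{"x":0,"y":0,"z":0,"twist":0,"jaw":1},{"x":0,"y":0,"z":0,"twist":0,"jaw":1}]'; python3 f.py; python3 -c "
from rig import r; print(r.finish_job())"
```

```text
knob diff 1.8 0 ptr/mark diff 3.2625 0 scale ref 1.2666666666666666
t: 19.92
position: [0.4751, -0.0764, 0.0728]
tool_rot: [-1.708, 0.788, 1.709]
wrist_force: [1.2, -2.0, 5.7]
gripper_width: 0.0175
t 19.92 to ptr 3.7 mm  Fy -1.1 Fx 2.1 w 0.0175
the job is handed in; nothing more can be done
None
```

I set the pointer at the red mark, then slid the carriage into the notch by its post. I handed the job in at about 20 s with the post still gripped; no verdict came back.

- **Pointer:** I turned the knob counter-clockwise in two grasps (95° and 6°). The last close wrist-camera measurement put the pointer within about 0.1 mm of the mark. Comparing top-camera pictures from late in the slide and from after seating, the knob and pointer had not moved.
- **Carriage:** The rail force opposed the push, then pulled forward past the crest, then opposed it again with almost no motion. The wrist picture shows the ball between the two bumps, about 1 mm off the pointer line.
- **At hand-in:** The carriage was still, with a grip command of 30 N, a 17.5 mm opening on the 18 mm post, and about 1 N of force along the rail.

**Checks that disagreed:**
- The fixed top and side cameras gave 9 mm and 4 mm for the remaining pointer distance, so I used the close wrist view instead.
- My camera-based distance to the notch still read 3.7 mm when the ball was seated. I relied on the force signature and the picture for that, not the number.
- I did not measure the tub, cup or bottle again. The arm met no unexpected force on the way.

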